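# Set the spindle lock under the headstock hatch

## Robot

A 6-joint arm with a two-finger parallel gripper is mounted at the origin on the work surface. World frame = base frame: x ahead of the robot, y to its left, z up, the work surface at z = 0. Lengths are in m, angles in rad, forces in N, time in s.
With the tool pointing down it reaches from about 0.275 to 0.875 m from the base axis. Payload 12.5 kg.
Tool frame: the origin (TCP) lies midway between the tips of the shut fingers; the grasp point (between the pads) lies 19 mm behind it (robot.grasp_offset is the distance from the TCP to the grasp point, in m); z points along the fingers, y is the line along which they close (so a half turn about z gives the same grasp; the last joint's range is limited). The gripper opens to 85 mm and grips with 20 to 120 N. Pads are 22 mm wide; open, the fingers measure 114 mm over their backs; the gripper's body (76 mm by 85 mm) begins 54 mm behind the grasp point. The pads swing forward as they close: fully open they stand 13 mm farther back than shut.
Start: joints at [1.148, 0.351, 1.652, -0, 1.139, -0.085], TCP at [0.182, 0.519, 0.231] pointing down, gripper open.
Joint ranges: [-2.75, 2.75], [-0.79, 2.1], [0.01, 2.65], [-1.57, 4.71], [0.07, 3.14], [-2.87, 2.87]. Speed limits (rad/s): [2.22, 2.22, 2.79, 3.14, 3.14, 3.14].

## Interface

Orientations are given as a rotation vector (axis times angle).
In Python, from workcell import robot gives the robot as it stands.
- The arm moves only by the shell command python3 -m crank 'ROWS' [FORCE]. ROWS is JSON, a list of rows, each a list of 7 numbers: the turn, a rotation vector about the tool's x, y, z in rad, then the shift along the tool's x, y, z in cm, then the closure, from 0 (fully open) to 1 (shut). In form: [[wx, wy, wz, tx, ty, tz, claw], ...]. A call has 1 to 5 rows; each row is the pose to reach, as a shift and turn from the pose commanded when the call began, along the tool's axes at that moment; what a row does not reach only later rows make up. A row lasts 1/8 s, in which the tool goes at most 62.5 mm and 10.7 degrees, less where a joint would pass 70% of its speed; a pose out of reach is approached as far as the arm can. A call with a gripper value outside its range is refused whole. The fingers move at their own pace and stop on an object; FORCE is the grip in N (left out, the last holds). Time passes only in rows, so rows that repeat a pose let the fingers close. It gives the time, the measured TCP pose, the force, the opening and the grip force at its end, in the units of the state.
- robot.get_obs(): the state, without advancing time (a new reading comes with each control period).
- robot.capture(name): name is "side" or "top" or "wrist"; returns the picture (480x640x3 uint8, red, green, blue); there is no depth.
- robot.get_calibration(name): a dict with "fovy" (degrees; the focal length in pixels is half the picture's height over the tangent of half this angle, whatever the lens; pixels are square), "cx", "cy" (the principal point, pixels), "k1" (the pictures are not rectified: a ray, as slopes to the right and down, at radius r is drawn at 1 + k1 r^2 times it, then the intrinsics apply), "eye" and "attitude" of the camera in the world; the wrist camera has in their place "tool_from_camera" (4x4, takes a point from camera to tool coordinates, whose origin is the TCP and whose axes are the flange's). Camera axes: x right, y up, looking along -z (the intrinsics and any distortion apply to the point x, -y, -z); pixel columns grow to the right and rows downward; lengths in m; the calibration is good to about 2 mm. A picture is of the moment at which its call begins: read the wrist's pose just before it. get_calibration takes no time and is no camera call.
- robot.finish_job(): hands the job in; it is judged then, once.
The state is a dict: "time_s": time; "joints": joint angles; "joint_vel": joint speeds; "effort": joint torques, N m; "tcp_pos": TCP position; "tool_rot": TCP orientation; "wrist_force": force on the tool from outside, world axes, zero at the start; "ft_torque": the same for the moment, N m; "grip_width": opening from 0.0 (shut) to 1.0 (fully open); "gripper_force": force on a finger pad.
Only numpy, scipy, OpenCV 4.12 (cv2) and the standard library are available. Lean on these libraries where they do the work, as an engineer would, in place of code of your own. Each camera call takes 0.05 s, during which the arm holds its last target. There are 200 camera calls.

## Task

The propshaft's flange bolts are to be undone, so lock the spindle of the balancing bench: turn the key in the headstock's top hatch a quarter turn clockwise to its stop, swing the hatch right over until it rests open by itself, then push the sprung ball-topped lever inside along its slot and sideways into the holding notch, so that it stays there when you let go. Leave the key turned in the hatch, and leave the loose things on the bench where they are.

Things in the scene. Friction and masses are not known exactly. Their poses are not given: they have to be found in the camera images.
- headstock: Fixed grey headstock of a propshaft balancing bench, 240 x 300 x 170 mm high, on a bed along -y with a propshaft (top at 126 mm). Origin on the bench under the housing's centre; x points to the hatch's hinge side, y left, z up; all directions and positions in these texts are in this frame. Opening in its top under the hatch: x -70 to 70, y -100 to 100 mm, rim at 168 mm.
- hatch_hinge (a point): Middle of the hatch's hinge line, along y at x = 80, z = 170 mm. The hatch is a grey steel plate, 160 mm from hinge to free edge (towards -x), 220 mm along y, 3 mm thick, top face at 173 mm when shut, about 0.5 kg.
- hatch_handle (a point): Middle of the bar of the hatch's steel bow handle: bar 10 mm thick, 76 mm long along y, 35 mm above the hatch (30 mm free under it), 140 mm from the hinge line, 20 mm from the free edge, at y = -55 mm. Pinched across x from above with the tool kept upright, it turns between the pads as the hatch swings right past upright.
- hatch (a joint): Hatch angle, rad: 0 shut, grows as the free edge swings up and over away from the robot; rests on its stop at 1.92 (110 deg). No stay: it falls shut below about 1.4 and falls open onto its stop beyond about 1.55. The cam holds it shut until the key is turned past about 1.2 rad.
- key_grip (a point): Middle of the key's flat steel wing, on the latch's turning axis, 33 mm above the hatch's top face, at x = -49, y = 50 mm. Wing 8 mm thick, 44 mm wide, 26 mm tall on an 18 mm round shank; locked, its width lies along y (pinch across x from above), at the open stop along x. Handle's nearest end is 62 mm away in y. The key cannot come out.
- latch (a joint): Angle of the key and its cam, rad: 0 locked, grows clockwise seen from above, 1.57 at the open stop; starts at 0 to 0.25. Stays where it is left; friction about 0.08 N m.
- lever_knob (a point): Centre of the black ball, 24 mm across, on the upright lever inside (8 mm rod, pivot 103 mm below): at rest x = -18, y = 0, z = 152 mm. J-shaped slot in a plate whose top is 127 mm over the bench. From rest the ball goes 42 mm along +x (36 suffice, stop at 47), then 25 mm along +y, then back 17 mm along -x into the notch; 3 mm play sideways, height changes under 5 mm.
- lock_push (a joint): Swing of the lever along its slot, rad: 0 at rest, grows along +x; beyond 0.35 it can go sideways, stop at 0.47; about 0.25 in the notch. Sprung back towards 0 (4 N at the ball at rest, 9 N at the stop): it snaps back when let go outside the notch.
- lock_side (a joint): Swing of the lever sideways, rad: 0 in the main slot, grows along +y; 0.20 to 0.27 in the notch. A weak spring draws it back to 0 (under 1 N).
- spray_can_mid (a point): Bystander: spray can, 66 mm across, 190 mm tall, upright; its middle.
- tape_roll_mid (a point): Bystander: roll of tape lying flat, 100 mm across, 25 mm high; its middle.
- screwdriver_mid (a point): Bystander: screwdriver lying down, 210 mm long; its middle.
- wrench_mid (a point): Bystander: steel spanner lying flat, 200 mm long; its middle.

How it is judged:
By the outcome, as a careful person would: the job done as asked, in the order asked, and still so for the second after the job is handed in, with the robot touching nothing.
It also fails if it takes over 58 s, if anything falls off the work surface, if the arm or the gripper's body presses on something with over 40 N, if the wrist force passes 120 N, or if a joint passes its speed limit or range.

## Working session

There is one attempt and no reset: what is moved stays moved. The work goes in short steps, Python scripts to look and compute and a shell command to move; the robot and the scene stay as the last step left them, time stands still between calls to the robot, and variables do not carry over. Pictures are saved under pics/ and viewed, at most 10 in all, crops included, and the job is handed in when it is done.

```bash
ls; mkdir -p pics; python3 - <<'E'
from workcell import robot
import cv2, numpy as np
o=robot.get_obs(); print(o)
for n in ("top","side","wrist"):
    c=robot.get_calibration(n); print(n,c)
    im=robot.capture(n); cv2.imwrite(f"pics/{n}0.png",im[:,:,::-1])
print(robot.grasp_offset)
E
```

```text
pics
{'time_s': 0.0, 'joints': array([ 1.14840185e+00,  3.51255059e-01,  1.65238713e+00,  3.68373851e-05,
        1.13910047e+00, -8.46237793e-02]), 'joint_vel': array([ 0.00011644, -0.00171121, -0.00042072, -0.00067437, -0.00028277,
        0.00163614]), 'effort': array([-3.79243820e-04, -5.06095433e+01, -2.91411978e+01,  1.01710538e-05,
        4.46439546e-03,  4.32345871e-05]), 'tcp_pos': array([0.18211268, 0.5186435 , 0.23076216]), 'tool_rot': array([-5.28020286e-01, -3.09657559e+00,  1.73533410e-03]), 'wrist_force': array([ 1.08251189,  0.83766066, -0.28018846]), 'ft_torque': array([-0.01869302,  0.01639366,  0.00295026]), 'gripper_force': 0.0, 'grip_width': 0.9951357825329248}
top {'fovy': 45.95543922398777, 'cx': 308.48585545497167, 'cy': 244.26102713162464, 'k1': -0.04301691589059551, 'eye': array([0.35300694, 0.0627931 , 1.20098217]), 'attitude': array([ 0.07299041, -0.06978347, -1.56191906])}
side {'fovy': 56.88011553971742, 'cx': 323.661169933931, 'cy': 246.45261759376655, 'k1': -0.03799554007917625, 'eye': array([ 0.55917219, -0.57644762,  0.90315437]), 'attitude': array([0.71163586, 0.0605064 , 0.13456573])}
wrist {'fovy': 58.362964715043255, 'cx': 320.2509375082414, 'cy': 244.03563105647385, 'k1': -0.07017391482597499, 'tool_from_camera': array([[-4.02441115e-04,  9.64012746e-01,  2.65855721e-01,
         6.71299011e-02],
       [ 9.99999919e-01,  3.80562442e-04,  1.33809562e-04,
         8.23964497e-04],
       [ 2.78194215e-05,  2.65855753e-01, -9.64012820e-01,
        -1.43554934e-01],
       [ 0.00000000e+00,  0.00000000e+00,  0.00000000e+00,
         1.00000000e+00]])}
0.0187
```

View pics/top0.png

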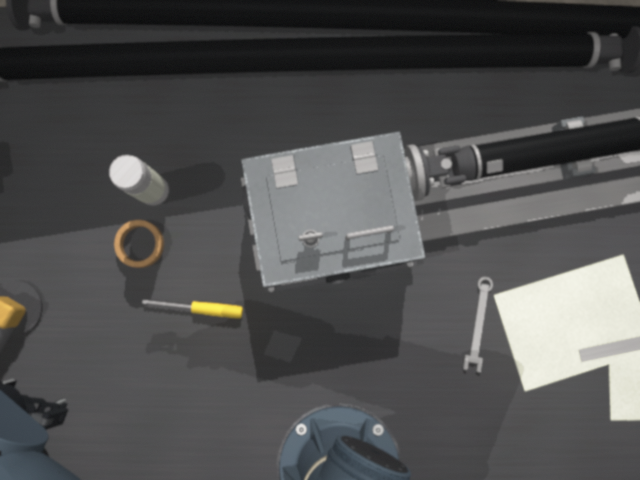

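View pics/side0.png

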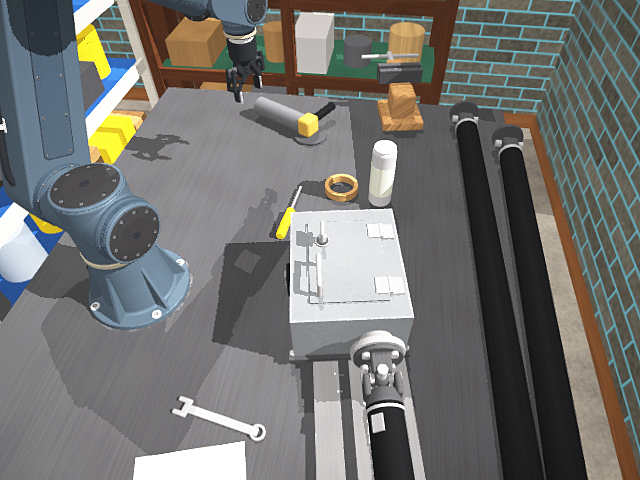

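The top view shows the headstock's top at corners about (243,160), (401,133), (424,258), (265,287). The key wing is at (310,236) and the handle at (347,235)–(392,229). The side view agrees: hinges on the far side, propshaft to the right. I'll enlarge the headstock and measure it.

```bash
cat > h.py <<'E'
from workcell import robot
import cv2, numpy as np
from scipy.spatial.transform import Rotation as R
from scipy.optimize import least_squares
def cam(n,obs=None):
    c=robot.get_calibration(n); f=240/np.tan(np.radians(c["fovy"])/2)
    if n=="wrist":
        T=c["tool_from_camera"]; o=obs or robot.get_obs(); Rt=R.from_rotvec(o["tool_rot"]).as_matrix()
        A=Rt@T[:3,:3]; e=o["tcp_pos"]+Rt@T[:3,3]
    else: A=R.from_rotvec(c["attitude"]).as_matrix(); e=c["eye"]
    return c,f,A,e
def proj(C,P):
    c,f,A,e=C; q=(np.atleast_2d(P)-e)@A; s=np.c_[q[:,0]/-q[:,2],-q[:,1]/-q[:,2]]
    s=s*(1+c["k1"]*(s**2).sum(1))[:,None]; return s*f+[c["cx"],c["cy"]]
def ray(C,uv):
    c,f,A,e=C; d=(np.atleast_2d(uv)-[c["cx"],c["cy"]])/f; s=d.copy()
    for _ in range(8): s=d/(1+c["k1"]*(s**2).sum(1))[:,None]
    return e,np.c_[s[:,0],-s[:,1],-np.ones(len(s))]@A.T
def onz(C,uv,z):
    e,d=ray(C,uv); return e+d*((np.asarray(z)-e[2])/d[:,2])[:,None]
def W(x0,y0,th,P):   # headstock -> world, mm in, m out
    P=np.atleast_2d(P)/1000.; c,s=np.cos(th),np.sin(th)
    return np.c_[x0+c*P[:,0]-s*P[:,1],y0+s*P[:,0]+c*P[:,1],P[:,2]]
E
python3 - <<'E'
from h import *
C=cam("top"); print(cam("top")[2])
uv=[(243,160),(401,133),(424,258),(265,287)]
P=onz(C,uv,[.17]*4); print(P, [np.linalg.norm(P[i]-P[i-1]) for i in range(4)])
print("key",onz(C,[(310.5,236)],[.219]),"handle",onz(C,[(347,235),(392,229)],[.213]*2))
# corners: far-left, far-right, near-right, near-left
H=[(120,150,170),(120,-150,170),(-120,-150,170),(-120,150,170)]
im=cv2.imread("pics/top0.png")[120:300,230:440]
cv2.imwrite("pics/crop.png",cv2.resize(im,None,fx=3.3,fy=3.3,interpolation=cv2.INTER_CUBIC))
r=least_squares(lambda p:(proj(C,W(*p,H))-uv).ravel(),[.55,0,0]);print(r.x,r.fun)
print(proj(C,W(*r.x,[(-49,50,219),(-49,72,219),(-49,28,219),(-60,-17,213),(-60,-93,213),(-80,110,173),(-80,-110,173)])))
E
```

```text
[[ 0.00777879  0.99583333 -0.0908596 ]
 [-0.99996831  0.00759294 -0.00239096]
 [-0.00169111  0.09087532  0.99586084]]
[[ 0.60330289  0.18812678  0.17      ]
 [ 0.65700232 -0.10585539  0.17      ]
 [ 0.42346644 -0.14604624  0.17      ]
 [ 0.36846282  0.14370199  0.17      ]] [np.float64(0.23900505462547922), np.float64(0.2988463574878245), np.float64(0.2369690089495979), np.float64(0.29492276370269793)]
key [[0.45709739 0.06174985 0.219     ]] handle [[ 0.45998843 -0.00231927  0.213     ]
 [ 0.47121219 -0.08146798  0.213     ]]
[0.51312155 0.01998262 0.18211184] [-0.58856476 -0.35610373 -0.03427727 -0.67918705  1.7649215   0.66498887
 -1.14065008  0.27891267]
[[311.33656344 236.70246549]
 [298.91186157 238.88140568]
 [323.75299053 234.52527779]
 [350.00702433 236.60697048]
 [392.49937656 229.14827199]
 [281.73291631 261.7280642 ]
 [400.4756679  240.83209642]]
```

View pics/crop.png

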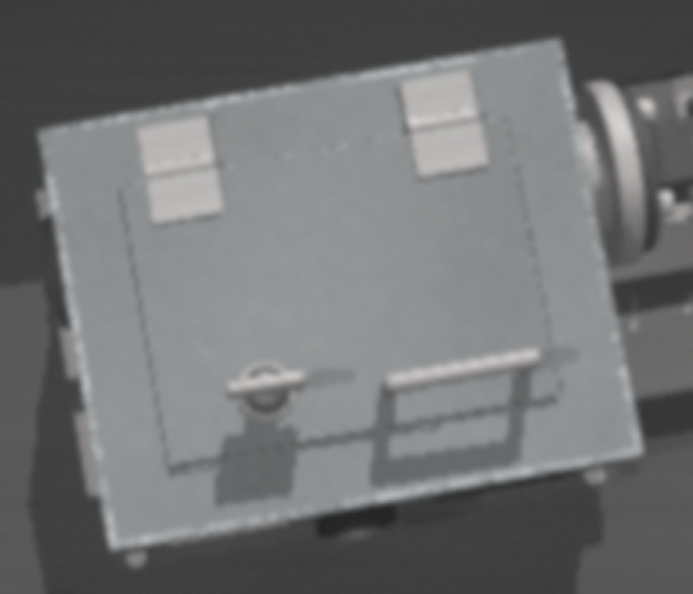

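The enlarged crop shows the key wing at crop (227,388)–(305,376) and the handle bar at (387,381)–(538,355), nearly parallel, so the latch starts near 0. Housing corners are at (40,130), (560,40), (641,455) and (112,550). Next is a joint fit on these points, then the first move.

```bash
cat >> h.py <<'E'
def to(p,yaw,o=None):
    """turn/shift (tool axes, rad & cm) to put TCP at world p pointing down, tool y at world angle yaw"""
    o=o or robot.get_obs(); R0=R.from_rotvec(o["tool_rot"])
    y=np.array([np.cos(yaw),np.sin(yaw),0]); z=np.array([0,0,-1.]); x=np.cross(y,z)
    r=R0.inv()*R.from_matrix(np.c_[x,y,z])
    print("t",round(o["time_s"],2),"turn",r.as_rotvec().round(3),"cm",(R0.inv().apply(np.ravel(p)-o["tcp_pos"])*100).round(2),"F",np.round(o["wrist_force"],1),"w",round(o["grip_width"],3))
E
python3 - <<'E'
from h import *
C=cam("top")
uv=(np.array([(40,130),(560,40),(641,455),(112,550),(266,382),(386,381),(540,355)])+.5)/3.3-.5+[230,120]
H=[(120,150,170),(120,-150,170),(-120,-150,170),(-120,150,170),(-49,50,219),(-60,-17,211),(-60,-93,211)]
r=least_squares(lambda p:(proj(C,W(*p,H))-uv).ravel(),[.51,0.02,.18]);print(r.x,r.fun.reshape(-1,2).round(1))
k=W(*r.x,[(-49,50,300)]);print(k)
# side check
S=cam("side"); print(proj(S,W(*r.x,[(-49,50,219),(-120,150,170),(-120,-150,170),(120,-150,170),(-60,-55,211)])).round(1))
to(k,r.x[2])
E
```

```text
[0.51523844 0.02205736 0.1843145 ] [[-0.6 -0.3]
 [ 0.3 -0.7]
 [ 0.8 -0.2]
 [-0.7 -0.1]
 [-0.   0.1]
 [ 2.2  0.4]
 [-2.1  0.7]]
[[0.45790476 0.06223011 0.3       ]]
[[322.7 227.1]
 [291.1 211.6]
 [289.9 322.2]
 [414.9 317.1]
 [319.3 268.6]]
t 0.15 turn [-1.000e-03  0.000e+00  1.049e+00] cm [-41.14 -33.94  -6.88] F [0.1 0.1 0.7] w 1.004
```

```bash
python3 -m crank '[[0,0,0.1,-4,-3.3,-3,0],[0,0,0.2,-8.5,-7,-6.9,0],[0,0,0.3,-13,-10.7,-6.9,0],[0,0,0.42,-17.6,-14.5,-6.9,0],[0,0,0.54,-22.2,-18.3,-6.9,0]]' 40; python3 - <<'E'
from h import *
to([.4579,.0622,.3],.184)
E
```

```text
time_s: 0.78
tcp_pos: [0.3316, 0.2709, 0.3004]
tool_rot: [1.34, 2.841, 0.001]
wrist_force: [1.3, 0.7, -1.1]
grip_width: 0.998
gripper_force: 0.0
t 0.78 turn [ 0.    -0.     0.505] cm [-24.13  -3.53   0.04] F [ 1.3  0.7 -1.1] w 0.998
```

```bash
python3 -m crank '[[0,0,0.12,-5,-0.8,0,0],[0,0,0.24,-10,-1.5,0,0],[0,0,0.36,-15,-2.2,0,0.2],[0,0,0.47,-20,-3,0,0.4],[0,0,0.505,-24.1,-3.5,0,0.5]]'; python3 -m crank '[[0,0,0,0,0,0,0.5]]'; python3 - <<'E'
from h import *
o=robot.get_obs(); im=robot.capture("wrist"); cv2.imwrite("pics/w1.png",im[:,:,::-1])
C=cam("wrist",o); p=(.51524,.02206,.1843)
print(proj(C,W(*p,[(-49,50,219),(-49,72,219),(-49,28,219),(-60,-17,213),(-60,-93,213),(-80,110,173),(-80,-110,173)])).round(1))
to([.4579,.0622,.198],.184-.03,o)
E
```

```text
time_s: 1.4
tcp_pos: [0.4587, 0.0631, 0.3002]
tool_rot: [-2.007, -2.417, 0.0]
wrist_force: [0.1, 0.4, 0.5]
grip_width: 0.499
gripper_force: 0.0
time_s: 1.52
tcp_pos: [0.4589, 0.0631, 0.2999]
tool_rot: [-2.007, -2.417, 0.001]
wrist_force: [-0.4, 0.5, -0.3]
grip_width: 0.501
gripper_force: 0.0
[[317.4 255.8]
 [317.3 216.3]
 [317.5 293.4]
 [299.5 358.9]
 [301.3 460.1]
 [267.4 140.6]
 [277.5 439.3]]
t 1.52 turn [-0.001  0.     0.031] cm [-0.07 -0.11 10.19] F [-0.4  0.5 -0.3] w 0.501
```

View pics/w1.png

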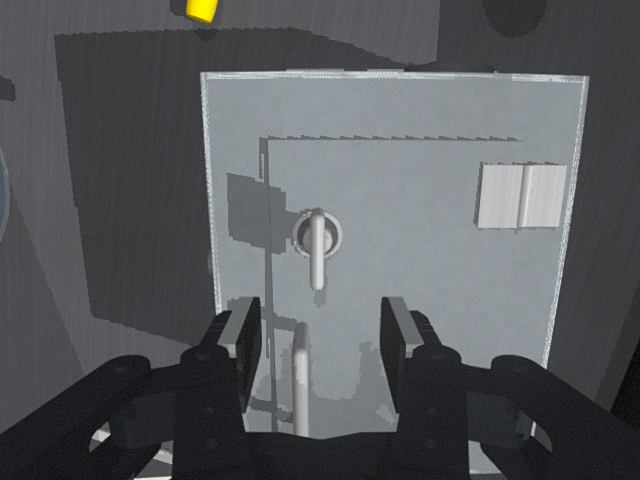

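The wrist view shows the wing upright in the picture, from about (317,210) to (318,290). It is within a few pixels of the prediction and centred between the fingers, so I'll descend, pinch it and turn.

```bash
python3 -m crank '[[0,0,0,0.1,-0.1,5,0.5],[0,0,0,0.1,-0.1,9,0.5],[0,0,0,0.1,-0.1,10.2,0.5],[0,0,0,0.1,-0.1,10.2,0.95],[0,0,0,0.1,-0.1,10.2,1]]' 60;python3 -m crank '[[0,0,0,0,0,0,1],[0,0,0,0,0,0,1]]'; python3 - <<'E'
from h import *
o=robot.get_obs(); print(o["tcp_pos"],o["wrist_force"],o["ft_torque"],o["gripper_force"],o["joints"])
E
```

```text
time_s: 2.2
tcp_pos: [0.457, 0.066, 0.1996]
tool_rot: [2.002, 2.42, 0.001]
wrist_force: [-22.8, -3.7, 18.0]
grip_width: 0.087
gripper_force: 32.3
time_s: 2.45
tcp_pos: [0.4566, 0.0658, 0.1998]
tool_rot: [-2.003, -2.42, 0.0]
wrist_force: [-6.9, -0.1, 7.5]
grip_width: 0.075
gripper_force: 59.7
[0.45657374 0.06583569 0.19982758] [-6.90019592 -0.12619302  7.46750879] [-0.03446661  1.34303229 -0.11475486] 59.74445164203644 [ 4.21928355e-02  2.29362162e-01  1.90566139e+00  8.33927516e-05
  1.00665780e+00 -1.45937122e-01]
```

```bash
python3 -m crank '[[0,0,0.15,0,0,0,1],[0,0,0.32,0,0,0,1],[0,0,0.49,0,0,0,1],[0,0,0.66,0,0,0,1],[0,0,0.8,0,0,0,1]]'; python3 - <<'E'
from h import *
o=robot.get_obs(); print(o["tcp_pos"],o["wrist_force"],o["ft_torque"],o["gripper_force"],o["joints"]); to(o["tcp_pos"],.184-1.57,o)
E
```

```text
time_s: 3.08
tcp_pos: [0.4587, 0.0653, 0.2]
tool_rot: [2.788, 1.441, 0.007]
wrist_force: [6.3, -4.3, -3.4]
grip_width: 0.08
gripper_force: 58.4
[0.45865461 0.0653286  0.19997165] [ 6.3062286  -4.32194228 -3.3788714 ] [-0.89477485 -1.20092863  0.05363731] 58.43554437160492 [ 4.16305516e-02  2.30323475e-01  1.90399055e+00 -1.41810583e-03
  1.00213866e+00  6.58901488e-01]
t 3.08 turn [ 0.004 -0.004  0.769] cm [0. 0. 0.] F [ 6.3 -4.3 -3.4] w 0.08
```

```bash
python3 -m crank '[[0,0,0.17,0,0,0,1],[0,0,0.34,0,0,0,1],[0,0,0.51,0,0,0,1],[0,0,0.66,0,0,0,1],[0,0,0.76,0,0,0,1]]';python3 -m crank '[[0,0,0.04,0,0,0,1],[0,0,0.06,0,0,0,1],[0,0,0.06,0,0,0,1]]'; python3 - <<'E'
from h import *
o=robot.get_obs(); print(o["tcp_pos"],o["wrist_force"],o["ft_torque"],o["gripper_force"],o["joints"]); to(o["tcp_pos"],.184-1.57,o)
E
```

```text
time_s: 3.7
tcp_pos: [0.4597, 0.0637, 0.2001]
tool_rot: [3.122, 0.307, 0.011]
wrist_force: [12.5, -18.7, -7.3]
grip_width: 0.077
gripper_force: 58.4
time_s: 4.08
tcp_pos: [0.4597, 0.0637, 0.2]
tool_rot: [3.129, 0.221, 0.011]
wrist_force: [12.3, -18.1, -6.4]
grip_width: 0.078
gripper_force: 61.4
[0.45966338 0.06367994 0.20003383] [ 12.25008894 -18.11070044  -6.35588421] [-2.99414876 -1.87462088  0.88205956] 61.352110505104065 [ 0.04007021  0.23083047  1.90316103 -0.00576348  1.00042111  1.473115  ]
t 4.08 turn [ 0.006 -0.007 -0.044] cm [0. 0. 0.] F [ 12.3 -18.1  -6.4] w 0.078
```

```bash
python3 -m crank '[[0,0,0,0,0,0,0.5],[0,0,0,0,0,0,0.5],[0,0,0,0,0,-3,0.5],[0,0,-0.1,0,0,-7,0.5],[0,0,-0.28,0,0,-9,0.5]]'; python3 - <<'E'
from h import *
p=(.51524,.02206,.1843)
o=robot.get_obs(); print(o["tcp_pos"])
to(W(*p,[(-59,-53,280)]),.184,o)
E
```

```text
time_s: 4.7
tcp_pos: [0.4573, 0.066, 0.2908]
tool_rot: [3.071, 0.661, 0.005]
wrist_force: [-0.0, 0.3, -1.0]
grip_width: 0.506
gripper_force: 0.0
[0.45730646 0.06600838 0.29082177]
t 4.7 turn [ 0.003 -0.002 -1.331] cm [-3.52 10.14  1.08] F [-0.   0.3 -1. ] w 0.506
```

```bash
python3 -m crank '[[0,0,-0.17,-0.7,2,0,0.5],[0,0,-0.34,-1.4,4,0,0.5],[0,0,-0.51,-2.1,6,0,0.5],[0,0,-0.68,-2.8,8.3,0,0.5],[0,0,-0.85,-3.5,10.1,0,0.5]]';  python3 -m crank '[[0,0,-0.17,0,0,0,0.5],[0,0,-0.34,0,0,0,0.5],[0,0,-0.48,0,0,0,0.5],[0,0,-0.48,0,0,0,0.5]]'; python3 - <<'E'
from h import *
p=(.51524,.02206,.1843)
o=robot.get_obs(); im=robot.capture("wrist"); cv2.imwrite("pics/w2.png",im[:,:,::-1])
C=cam("wrist",o)
print(proj(C,W(*p,[(-49,50,219),(-60,-17,213),(-60,-55,213),(-80,110,173)])).round(1))
to(W(*p,[(-60,-55,198)]),.184,o)
E
```

```text
time_s: 5.32
tcp_pos: [0.4661, -0.0414, 0.2888]
tool_rot: [2.525, 1.869, 0.001]
wrist_force: [-0.0, -0.3, -0.4]
grip_width: 0.504
gripper_force: 0.0
time_s: 5.82
tcp_pos: [0.466, -0.0406, 0.2887]
tool_rot: [2.016, 2.409, 0.001]
wrist_force: [-0.9, 0.3, 0.3]
grip_width: 0.5
gripper_force: 0.0
[[340.9  49.6]
 [318.4 191.1]
 [319.  261.8]
 [279.9 -50.8]]
t 5.83 turn [ 0.001  0.    -0.007] cm [-0.24 -0.02  9.07] F [-0.9  0.3  0.3] w 0.5
```

View pics/w2.png

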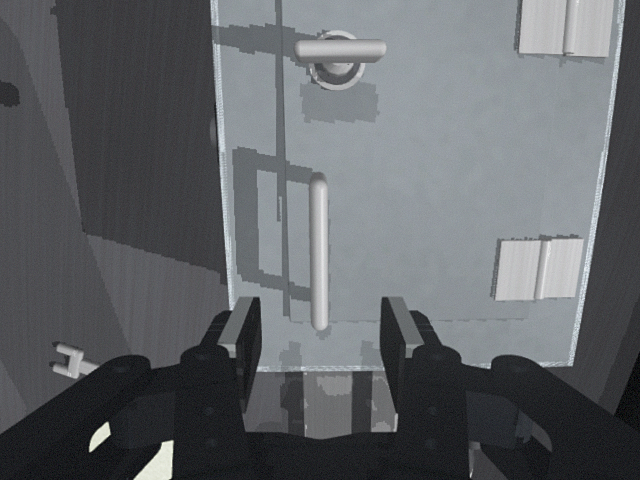

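The key's wing now lies along x (picture row 48), so it is fully turned. The handle bar is at (319,172–330), centred between the fingers. I'll descend, grip it and work out the arc.

```bash
python3 -m crank '[[0,0,0,0,0,4,0.5],[0,0,0,0,0,8,0.5],[0,0,0,0,0,9.1,0.5],[0,0,0,0,0,9.1,0.95],[0,0,0,0,0,9.1,1]]' 30;python3 -m crank '[[0,0,0,0,0,0,1],[0,0,0,0,0,0,1]]'; python3 - <<'E'
from h import *
o=robot.get_obs(); print(o["tcp_pos"],o["wrist_force"],o["gripper_force"],o["joints"])
for t0 in (0,.6,1.15):
    for t in np.arange(1,6)*.12+t0:
        f=lambda t: 14.507*np.array([-np.cos(t+.265),-np.sin(t+.265)])
        print(round(t,2),(f(t)-f(t0)).round(2))
E
```

```text
time_s: 6.5
tcp_pos: [0.4652, -0.0411, 0.1985]
tool_rot: [-2.015, -2.409, 0.003]
wrist_force: [-8.1, -4.0, 17.0]
grip_width: 0.101
gripper_force: 30.4
time_s: 6.75
tcp_pos: [0.4652, -0.0411, 0.1986]
tool_rot: [-2.015, -2.41, 0.002]
wrist_force: [-9.1, -4.0, 6.7]
grip_width: 0.098
gripper_force: 29.6
[ 0.46523544 -0.04112705  0.1986285 ] [-9.07492201 -3.95856142  6.67344195] 29.57279473543167 [-1.87259951e-01  2.41908368e-01  1.89246090e+00 -1.32243455e-03
  1.00846775e+00 -3.64439693e-01]
0.12 [ 0.56 -1.65]
0.24 [ 1.3  -3.22]
0.36 [ 2.24 -4.69]
0.48 [ 3.34 -6.04]
0.6 [ 4.59 -7.24]
0.72 [ 1.39 -1.05]
0.84 [ 2.89 -1.92]
0.96 [ 4.49 -2.61]
1.08 [ 6.16 -3.1 ]
1.2 [ 7.88 -3.38]
1.27 [ 1.73 -0.17]
1.39 [ 3.47 -0.12]
1.51 [5.19 0.13]
1.63 [6.87 0.58]
1.75 [8.49 1.23]
```

```bash
python3 -m crank '[[0,0,0,0,0.56,-1.65,1],[0,0,0,0,1.3,-3.2,1],[0,0,0,0,2.24,-4.7,1],[0,0,0,0,3.34,-6.04,1],[0,0,0,0,4.6,-7.24,1]]'; python3 - <<'E'
from h import *
o=robot.get_obs(); print(o["tcp_pos"],o["wrist_force"],o["gripper_force"],o["tool_rot"])
E
```

```text
time_s: 7.38
tcp_pos: [0.5087, -0.033, 0.272]
tool_rot: [-2.013, -2.407, 0.008]
wrist_force: [-21.6, -2.5, 16.7]
grip_width: 0.106
gripper_force: 30.5
[ 0.50868911 -0.03304582  0.27195446] [-21.64540092  -2.5111106   16.6744657 ] 30.532363057136536 [-2.01290452 -2.40669526  0.00788947]
```

```bash
python3 -m crank '[[0,0,0,0,1.25,-1.2,1],[0,0,0,0,2.75,-2.1,1],[0,0,0,0,4.35,-2.8,1],[0,0,0,0,6.05,-3.3,1],[0,0,0,0,7.4,-3.5,1]]'; python3 - <<'E'
from h import *
o=robot.get_obs(); print(o["tcp_pos"],o["wrist_force"],o["gripper_force"],o["tool_rot"])
E
```

```text
time_s: 8.0
tcp_pos: [0.5845, -0.0191, 0.307]
tool_rot: [2.015, 2.409, 0.002]
wrist_force: [-4.0, 1.9, 6.4]
grip_width: 0.099
gripper_force: 31.0
[ 0.58454827 -0.01909618  0.30701953] [-3.97724617  1.89209844  6.40571493] 31.04202389717102 [2.01466516e+00 2.40917796e+00 1.92217594e-03]
```

```bash
python3 -m crank '[[0,0,0,0,1.7,-0.15,1],[0,0,0,0,3.4,-0.1,1],[0,0,0,0,5.1,0.2,1],[0,0,0,0,6.6,0.6,1],[0,0,0,0,7.6,0.95,1]]'; python3 - <<'E'
from h import *
o=robot.get_obs(); print(o["tcp_pos"],o["wrist_force"],o["gripper_force"],o["tool_rot"])
im=robot.capture("side"); cv2.imwrite("pics/s2.png",im[100:400,220:620,::-1])
E
```

```text
time_s: 8.62
tcp_pos: [0.6595, -0.0054, 0.2965]
tool_rot: [2.015, 2.41, 0.002]
wrist_force: [-1.5, 4.2, 0.5]
grip_width: 0.097
gripper_force: 30.5
[ 0.65952659 -0.00539265  0.29648166] [-1.48297896  4.1711981   0.51786603] 30.45536756515503 [2.01459923e+00 2.40974584e+00 2.33643126e-03]
```

View pics/s2.png

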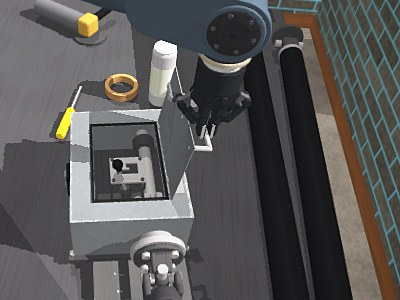

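The hatch stands past upright at about 1.7 rad, with the black lever knob visible inside the opening. I'll release the handle gently and lift away.

```bash
python3 -m crank '[[0,0,0,0,0,0,0.8],[0,0,0,0,0.2,-0.8,0.75],[0,0,0,0,0.3,-3,0.75],[0,0,0,0,0.3,-6,0.75],[0,0,0,0,0.3,-9,0.75]]'; python3 - <<'E'
from h import *
p=(.51524,.02206,.1843)
o=robot.get_obs(); print(o["tcp_pos"],o["wrist_force"])
to(W(*p,[(-18,0,300)]),.184,o)
E
```

```text
time_s: 9.3
tcp_pos: [0.6616, -0.0059, 0.387]
tool_rot: [2.015, 2.409, -0.0]
wrist_force: [0.5, 0.5, -0.1]
grip_width: 0.247
gripper_force: 0.0
[ 0.66161484 -0.00589882  0.38703603] [ 0.54280006  0.54967358 -0.12915435]
t 9.3 turn [ 0.     0.001 -0.006] cm [  5.33 -15.72   8.69] F [ 0.5  0.5 -0.1] w 0.247
```

```bash
python3 -m crank '[[0,0,0,1.5,-4,0,0.75],[0,0,0,3,-8,0,0.7],[0,0,0,4.5,-12,0,0.6],[0,0,0,5.3,-15.7,3,0.5],[0,0,0,5.3,-15.7,8.7,0.5]]'; python3 -m crank '[[0,0,0,0,0,0,0.5],[0,0,0,0,0,0,0.5]]'; python3 - <<'E'
from h import *
p=(.51524,.02206,.1843)
o=robot.get_obs(); im=robot.capture("wrist"); cv2.imwrite("pics/w3.png",im[:,:,::-1])
im=robot.capture("top"); cv2.imwrite("pics/t3.png",cv2.resize(im[100:300,220:440,::-1],None,fx=3,fy=3,interpolation=cv2.INTER_CUBIC))
C=cam("wrist",o); print(proj(C,W(*p,[(-18,0,152),(-70,100,168),(70,100,168)])).round(1))
to(W(*p,[(-18,0,137)]),.184,o)
g=cv2.cvtColor(im,cv2.COLOR_RGB2GRAY)
E
```

```text
time_s: 9.93
tcp_pos: [0.4973, 0.0187, 0.3004]
tool_rot: [2.012, 2.406, 0.006]
wrist_force: [1.3, -0.6, -1.5]
grip_width: 0.498
gripper_force: 0.0
time_s: 10.18
tcp_pos: [0.499, 0.0186, 0.3005]
tool_rot: [2.014, 2.408, 0.002]
wrist_force: [0.6, -0.2, 0.7]
grip_width: 0.5
gripper_force: 0.0
[[317.  225.8]
 [229.9  72.2]
 [459.5  71.4]]
t 10.18 turn [ 0.002  0.001 -0.006] cm [ 0.05 -0.18 16.35] F [ 0.6 -0.2  0.7] w 0.5
```

View pics/w3.png

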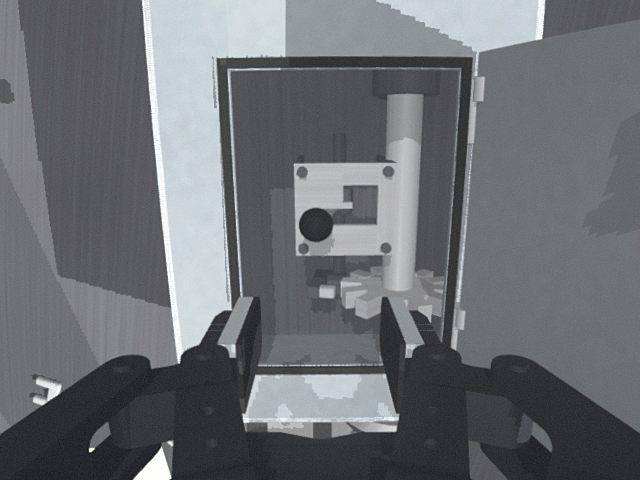

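The ball is at (316,224), against a prediction of (317,226). The J-slot branches to the right and then up, and the hatch rests open. I'll descend on the knob.

```bash
python3 -m crank '[[0,0,0,0.1,-0.2,5,0.58],[0,0,0,0.1,-0.2,10,0.58],[0,0,0,0.1,-0.2,14,0.58],[0,0,0,0.1,-0.2,16.3,0.58],[0,0,0,0.1,-0.2,16.3,0.58]]' 50;python3 -m crank '[[0,0,0,0,0,0,0.8],[0,0,0,0,0,0,1],[0,0,0,0,0,0,1]]'; python3 - <<'E'
from h import *
o=robot.get_obs(); print(o["tcp_pos"],o["wrist_force"],o["gripper_force"])
E
```

```text
time_s: 10.9
tcp_pos: [0.4961, 0.0194, 0.1351]
tool_rot: [-2.015, -2.409, 0.001]
wrist_force: [-0.1, -0.2, 1.0]
grip_width: 0.421
gripper_force: 0.0
time_s: 11.28
tcp_pos: [0.4963, 0.0193, 0.1367]
tool_rot: [2.014, 2.409, 0.001]
wrist_force: [-4.7, -1.0, 6.7]
grip_width: 0.245
gripper_force: 48.9
[0.49630563 0.01933876 0.13669334] [-4.676941   -1.02997858  6.69104563] 48.92183840274811
```

```bash
python3 -m crank '[[0,0,0,0,1,-0.1,1],[0,0,0,0,2.1,-0.2,1],[0,0,0,0,3.2,-0.1,1],[0,0,0,0,4.2,0,1],[0,0,0,0,4.3,0,1]]'; python3 - <<'E'
from h import *
o=robot.get_obs(); print(o["tcp_pos"],o["wrist_force"],o["gripper_force"],((o["tcp_pos"]-[.4963,.0193,.1367])@R.from_rotvec([0,0,.184]).as_matrix()*1000).round(1))
E
```

```text
time_s: 11.9
tcp_pos: [0.5373, 0.0269, 0.1364]
tool_rot: [-2.013, -2.409, 0.004]
wrist_force: [-12.4, -2.2, 13.3]
grip_width: 0.25
gripper_force: 51.2
[0.53726157 0.02690673 0.13640526] [-12.41885238  -2.24647111  13.33997879] 51.19945049285889 [41.7 -0.  -0.3]
```

Pushed 41.7 mm along +x, so now sideways (+y is tool +x).

```bash
python3 -m crank '[[0,0,0,0.8,0,0,1],[0,0,0,1.6,0,0,1],[0,0,0,2.3,0,0,1],[0,0,0,2.5,0,0,1],[0,0,0,2.5,0,0,1]]'; python3 - <<'E'
from h import *
o=robot.get_obs(); print(o["tcp_pos"],o["wrist_force"],o["gripper_force"],((o["tcp_pos"]-[.4963,.0193,.1367])@R.from_rotvec([0,0,.184]).as_matrix()*1000).round(1))
E
```

```text
time_s: 12.52
tcp_pos: [0.532, 0.0513, 0.1349]
tool_rot: [-2.013, -2.409, 0.005]
wrist_force: [-7.3, -3.7, -4.7]
grip_width: 0.249
gripper_force: 49.8
[0.53198565 0.05134042 0.13489936] [-7.30648369 -3.66715703 -4.71503736] 49.80559945106506 [40.9 25.  -1.8]
```

```bash
python3 -m crank '[[0,0,0,0,-0.6,0,1],[0,0,0,0,-1.2,0,1],[0,0,0,0,-1.7,0,1],[0,0,0,0,-1.7,0,1]]'; python3 - <<'E'
from h import *
o=robot.get_obs(); print(o["tcp_pos"],o["wrist_force"],o["gripper_force"],((o["tcp_pos"]-[.4963,.0193,.1367])@R.from_rotvec([0,0,.184]).as_matrix()*1000).round(1))
E
```

```text
time_s: 13.02
tcp_pos: [0.5176, 0.0497, 0.1372]
tool_rot: [2.014, 2.409, 0.005]
wrist_force: [-5.9, 9.5, 11.6]
grip_width: 0.248
gripper_force: 50.7
[0.51760272 0.04973265 0.13715533] [-5.89178868  9.49665615 11.61606867] 50.66093444824219 [26.5 26.   0.5]
```

```bash
python3 -m crank '[[0,0,0,0,-0.1,0,1],[0,0,0,0,-0.1,0,0.58],[0,0,0,0,-0.1,0,0.58],[0,0,0,0,-0.1,-5,0.58],[0,0,0,0,-0.1,-10,0.58]]';python3 -m crank '[[0,0,0,0,0,-5,0.58],[0,0,0,0,0,-6,0.58],[0,0,0,0,0,-6,0.58]]'; python3 - <<'E'
from h import *
p=(.51524,.02206,.1843)
o=robot.get_obs(); im=robot.capture("wrist"); cv2.imwrite("pics/w4.png",im[:,:,::-1]); print(o["wrist_force"],o["tcp_pos"])
C=cam("wrist",o); print(proj(C,W(*p,[(-18,0,152),(7,25,152)])).round(1))
s=robot.capture("side"); cv2.imwrite("pics/s4.png",s[:,:,::-1])
E
```

```text
time_s: 13.65
tcp_pos: [0.5159, 0.0483, 0.2364]
tool_rot: [-2.015, -2.409, 0.001]
wrist_force: [1.2, 0.3, 0.2]
grip_width: 0.42
gripper_force: 0.0
time_s: 14.02
tcp_pos: [0.5161, 0.0484, 0.2952]
tool_rot: [2.015, 2.409, 0.001]
wrist_force: [-0.0, -0.0, -0.7]
grip_width: 0.424
gripper_force: 0.0
[-0.0257648  -0.0357409  -0.65956923] [0.51605377 0.04835678 0.29517953]
[[286.  264.2]
 [321.4 229.3]]
```

View pics/w4.png

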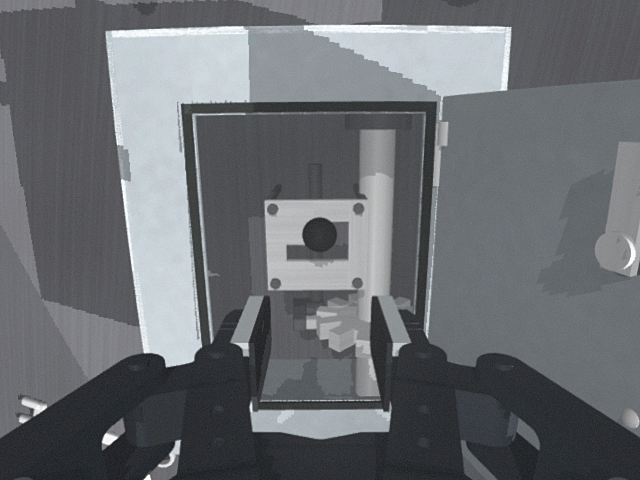

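View pics/s4.png

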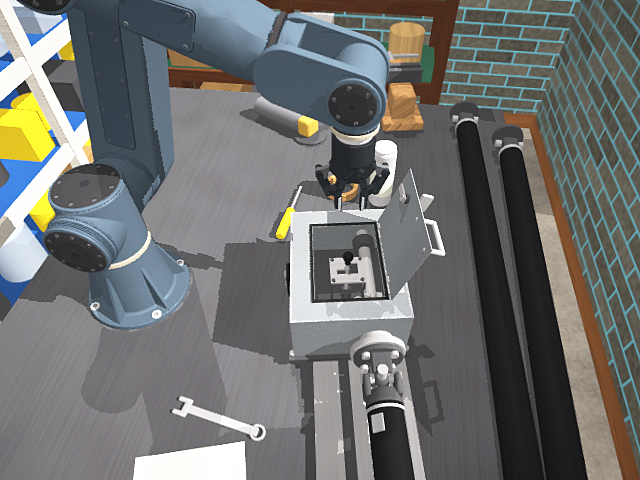

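The ball sits at (319,235), in the notch and off the main slot, and stayed there after release. The hatch rests open, the key is turned, the loose things have not moved and the robot touches nothing.

```bash
python3 -c "
from workcell import robot
print(robot.finish_job())"
```

```text
the job is handed in; nothing more can be done
None
```

The job was handed in after about 14 s of the 58 s allowed, with the key turned to its stop, the hatch resting open and the lever holding in its notch after release; no verdict came back.

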